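# Park the index plunger and shift the transfer table

### The job

The sliding deck of the small model-railway transfer table is locked by a sprung plunger with a T-shaped handle. Pull the handle up and twist it about 60 degrees either way, so that its cross pin drops into a rest notch and the plunger stays up when you let go; then push the deck across, away from the side where it stands now, fully against its far stop. Leave the plunger parked and the silver coach standing on the deck, and do not disturb the things lying around.

Things in the scene. Friction and masses are not known exactly. Their poses are not given: they have to be found in the camera images.
- transfer_table: Transfer table: plywood base 200 x 220 x 12 mm fixed to the bench; origin at the centre of its underside, z up. Its x axis runs along the track (away from the robot, yaw within 0.3 rad), the deck slides along its y axis. The deck runs on two rods at x = 0 and 70 mm; their end blocks (20 mm long in x, tops 34 mm above the bench) stand at y = -73 and +73 mm.
- collar_top (a point): Centre of the notched upper rim of the plunger's steel collar, radius 18 mm, 90 mm above the bench, at x = -60 mm, y = -35 mm of the transfer table's frame, on an aluminium bracket at the base's -x edge; the T-handle sits above it on the same upright axis.
- tee_grip (a point): Centre of the black T-handle's cross bar: the bar is 50 mm long, 14 mm thick and 20 mm high, 118 mm above the bench when the plunger is down, 28 mm above the collar's rim. This frame turns with the handle: z up along the plunger, y along the bar, x across it (grip across x).
- plunger (a joint): Lift of the plunger in m, 0 down (deck locked), at most 0.024. Its spring and weight take 5 N at 0 and 11 N at the top. The handle can turn only above 0.018, where the cross pin clears the collar's rim; parked in a rest notch it reads about 0.014 and the deck is free.
- tee (a joint): Turn of the T-handle in rad, 0 with the cross pin in its deep slot (bar along the table's y axis), positive counter-clockwise from above, at most 1.35 either way. The V-shaped rest notches lie at +1.05 and -1.05; released anywhere within 0.3 of one, the pin slides down into it.
- deck (a joint): Travel of the deck in m along the table's +y: 0 where it stands locked, 0.070 against the far stop. It slides with about 2 N of friction and stays where it is left.
- push_face (a point): Centre of the outer (-y) face of the deck's -y side cheek, the face to push on: an upright wooden cheek 60 mm long in x and 5 mm thick, from 30 to 66 mm above the bench (this point is at 50 mm). It moves with the deck; its axes are the table's axes.
- coach: Silver model coach, 100 x 18 x 22 mm, standing loose between guide strips on the deck with its length along the table's x axis; origin at the centre of its underside, 38 mm above the bench, z up.
- glue_bottle: White glue bottle, diameter 38 mm, 72 mm tall, standing beside the table's base on its -y side; origin at the centre of its underside, z up.
- eraser: Eraser, 19 x 43 x 11 mm, lying beside the base on its -y side; origin at the centre of its underside.
- balsa_block: Balsa offcut, 21 x 62 x 12 mm, lying beside the base on its +y side; origin at the centre of its underside.
- masking_tape: Roll of masking tape, 100 mm across and 25 mm high, lying to the right of the table; origin at the centre of its underside.
- pencil_pouch: Stuffed pencil pouch, 61 x 196 x 54 mm, lying at the right front; origin at the centre of its underside.
Things that resemble listed ones, but are neither listed nor needed, are in the scene too. Leave any orange look-alike of the coach alone. Of the things shaped like the glue_bottle, the white one is meant.

How it is judged:
By the outcome, as a careful person would: the job done as asked, in the order asked, and still so for the second after the job is handed in, with the robot touching nothing.
It also fails if it takes over 48 s, if anything falls off the work surface, if the arm or the gripper's body presses on something with over 40 N, if the wrist force passes 120 N, or if a joint passes its speed limit or range.

### The arm

A 6-joint arm with a two-finger parallel gripper is mounted at the origin on a cart in front of the work surface, level with it; the furniture and walls round the work are solid. World frame = base frame: x ahead of the robot, y to its left, z up, the work surface at z = 0. Lengths are in mm, angles in rad, forces in N, time in s.
With the tool pointing down it reaches from about 325 to 900 mm from the base axis. Payload 6.1 kg.
Tool frame: the origin (TCP) lies between the finger pads; the fingertips stand 11 mm ahead of it and the grasp point (between the pads) lies 8 mm behind it; x points along the fingers, y is the direction in which the jaws open and shut, and the axes are right-handed (so a half turn about x gives the same grasp; the last joint's range is limited). The gripper opens to 87 mm and grips with 3 to 60 N. Pads are 19 mm wide; open, the fingers measure 117 mm over their backs; the gripper's body (75 mm by 190 mm) begins 51 mm behind the grasp point.
Start: joints at [1.102, 0.22, 1.526, -0, 1.395, -0.126], TCP at [210.077, 588.629, 233.538] pointing down, gripper open.
Joint ranges: [-2.98, 2.98], [-0.91, 2.08], [0.09, 2.57], [-1.24, 4.39], [0.2, 2.65], [-2.68, 2.68]. Speed limits (rad/s): [2.57, 2.57, 3.01, 3.14, 3.14, 3.14].

### API

Orientations are given as a rotation vector (axis times angle).
In Python, from rig import manip gives the robot as it stands. The module is installed in compiled form; this text tells all that it offers.
- The arm moves only by the tool arm_command, never from a script. Its argument "targets" is a list of rows, each an object with "dp": the shift along the world's x, y, z normalised to -1 to 1, where 1 is 4 cm, a list of three; "dr": the turn, a rotation vector about the world's x, y, z normalised to -1 to 1, where 1 is 4 degrees, a list of three; "claw": the closure, from -1 (fully open) to 1 (shut), so that 0 is half open. In form: [{"dp": [tx, ty, tz], "dr": [rx, ry, rz], "claw": claw}, ...]. A call has 1 to 20 rows; each row shifts and turns the commanded pose from where the row before left it; what a row does not reach is not made up. A row lasts 1/12 s, in which the tool goes at most 41.7 mm and 7.16 degrees, less where a joint would pass 70% of its speed; a pose out of reach is approached as far as the arm can. A call with a number of a shift or a turn outside -1 to 1 is refused whole. A call with a gripper value outside its range is refused whole. The fingers move at their own pace and stop on an object; the grip force is fixed at half the most. Time passes only in rows, so rows that do not move let the fingers close. It gives the time, the measured TCP pose, the force and the opening at its end, in the units of the state.
- manip.read_state(): the state, without advancing time (a new reading comes with each control period).
- manip.read_camera(name): name is "scene" or "top" or "wrist"; returns the picture (384x512x3 uint8, red, green, blue); there is no depth.
- manip.camera_info(name): a dict with "mtx" (3x3 intrinsics, pixels), "cam_to_world" (4x4, takes a point from camera to world coordinates). Camera axes: x right, y down, z forward; pixel columns grow to the right and rows downward; lengths in mm; the calibration is good to about 2 mm. The wrist camera is an equidistant fisheye: a pixel r from the principal point sees the ray r / f radians off the axis. A picture is of the moment at which its call begins: read the wrist's pose just before it. camera_info takes no time and is no camera call; for the wrist camera it gives the pose at the moment of the call.
- manip.finish_job(): hands the job in, once; it reports no verdict.
Trained networks look in the newest picture that a camera, given by its name, has taken for a name from the list of things; names that differ only in an ending like _2 or _b are one class to them, and where a whole thing is asked for, a point or a joint stands for the part that bears it (a point fixed in the world has none). Each returns a list of dicts, best first, with "conf" (0 to 1); they miss things now and then, are a little off and sometimes report something else, mostly with a low value. They report only what shows in the picture. A call takes as long as a camera call. They do not tell look-alikes from the thing itself.
- manip.recognise(query, camera): "uv" ([column, row] in pixels, amid what is visible of it).
The state is a dict: "time": time; "joint_positions": joint angles; "dq": joint speeds; "tau": joint torques, N m; "tcp_pos": TCP position; "tool_rot": TCP orientation; "force": force on the tool from outside, world axes, zero at the start; "ft_torque": the same for the moment, N m; "gripper_width": finger opening in mm.
Only numpy, scipy, OpenCV 4.12 (cv2) and the standard library are available. Lean on these libraries where they do the work, as an engineer would, in place of code of your own. Each camera call takes 0.05 s, during which the arm holds its last target.

## Working session

There is one attempt and no reset: what is moved stays moved. The work goes in short steps, Python scripts to look and compute and a tool call to move; the robot and the scene stay as the last step left them, time stands still between calls to the robot, and variables do not carry over. Pictures are saved under pics/ and viewed, and the job is handed in when it is done.

Besides the shell and the picture viewer there is one more tool, called after "Call:" by a JSON object that holds its "fn" and its "kwargs". arm_command: Moves the arm, as the interface text tells. Scaled input: -1 to 1 covers 4 cm each way for a shift and 4 degrees each way for a turn. Its arguments: {"type":"object","properties":{"targets":{"type":"array"}},"required":["targets"]}

```bash
mkdir -p pics
cat > h.py <<'E'
import numpy as np, cv2
from rig import manip
def save(n,im): cv2.imwrite('pics/'+n,im[:,:,::-1])
def ray(cam,uv):
    i=manip.camera_info(cam);K=np.array(i['mtx']);T=np.array(i['cam_to_world'])
    d=np.linalg.inv(K)@[uv[0],uv[1],1];return T[:3,3],T[:3,:3]@d
def atz(cam,uv,z):
    o,d=ray(cam,uv);return o+d*(z-o[2])/d[2]
def proj(cam,p):
    i=manip.camera_info(cam);K=np.array(i['mtx']);T=np.linalg.inv(np.array(i['cam_to_world']))
    q=K@(T[:3,:3]@np.array(p)+T[:3,3]);return q[:2]/q[2]
E
python3 - <<'E'
from h import *
np.set_printoptions(precision=2,suppress=True)
for c in ['scene','top']:
    save(c+'0.png',manip.read_camera(c)); i=manip.camera_info(c);print(c,np.array(i['cam_to_world']),np.array(i['mtx']))
for q in ['collar_top','tee_grip','push_face','coach','glue_bottle','eraser','transfer_table','balsa_block','masking_tape','pencil_pouch']:
    for c in ['scene','top']:
        r=manip.recognise(q,c); print(q,c,[(np.round(d['uv']),round(d['conf'],2)) for d in r[:3]])
print(manip.read_state())
E
```

```text
scene [[    0.86    -0.3      0.4    -42.2 ]
 [   -0.5     -0.51     0.7  -1080.37]
 [   -0.      -0.81    -0.59   954.66]
 [    0.       0.       0.       1.  ]] [[456.44   0.   257.39]
 [  0.   456.44 185.58]
 [  0.     0.     1.  ]]
top [[   0.03   -0.99    0.14  401.36]
 [  -1.     -0.03   -0.02  -83.08]
 [   0.02   -0.14   -0.99 1153.45]
 [   0.      0.      0.      1.  ]] [[409.8    0.   260.55]
 [  0.   409.8  183.65]
 [  0.     0.     1.  ]]
collar_top scene [(array([239., 188.]), 0.9)]
collar_top top [(array([205., 184.]), 0.69)]
tee_grip scene [(array([306., 239.]), 0.74), (array([232., 172.]), 0.46)]
tee_grip top [(array([223., 200.]), 0.59)]
push_face scene [(array([255., 187.]), 0.73)]
push_face top [(array([226., 174.]), 0.55)]
coach scene [(array([253., 231.]), 0.76), (array([200., 165.]), 0.71), (array([254., 182.]), 0.68)]
coach top [(array([135., 210.]), 0.79), (array([216., 172.]), 0.74), (array([288., 216.]), 0.65)]
glue_bottle scene [(array([280., 198.]), 0.63), (array([235., 175.]), 0.6), (array([302., 202.]), 0.56)]
glue_bottle top [(array([286., 151.]), 0.67),
[... 338 characters left out ...]
), 0.6)]
balsa_block top [(array([159., 170.]), 0.6)]
masking_tape scene [(array([308., 237.]), 0.62)]
masking_tape top [(array([335., 163.]), 0.77), (array([218., 202.]), 0.37)]
pencil_pouch scene [(array([276., 296.]), 0.79), (array([231., 172.]), 0.39)]
pencil_pouch top [(array([378., 247.]), 0.86)]
{'time': 1.1, 'joint_positions': array([ 1.1 ,  0.22,  1.53, -0.  ,  1.39, -0.13]), 'dq': array([-0.,  0., -0., -0.,  0.,  0.]), 'tau': array([ -0.  , -49.46, -38.77,   0.07,   0.05,  -0.  ]), 'tcp_pos': array([210.07, 588.63, 233.53]), 'tool_rot': array([ 0.27,  1.55, -0.27]), 'force': array([ 0.32,  0.35, -0.24]), 'ft_torque': array([ 0.03, -0.04,  0.03]), 'gripper_width': 86.88889045653241}
```

Run:
```python
import cv2
a=cv2.imread('pics/scene0.png');b=cv2.imread('pics/top0.png')
cv2.imwrite('pics/sc.png',cv2.resize(a[130:270,170:350],None,fx=4.2,fy=4.2,interpolation=cv2.INTER_CUBIC))
cv2.imwrite('pics/tc.png',cv2.resize(b[120:270,130:330],None,fx=4,fy=4,interpolation=cv2.INTER_CUBIC))
```

```text
(no output)
```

View pics/sc.png

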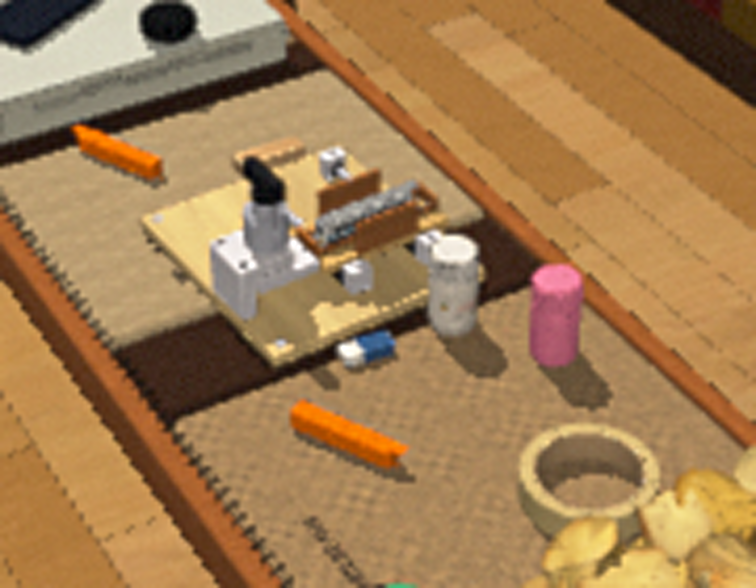

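View pics/tc.png

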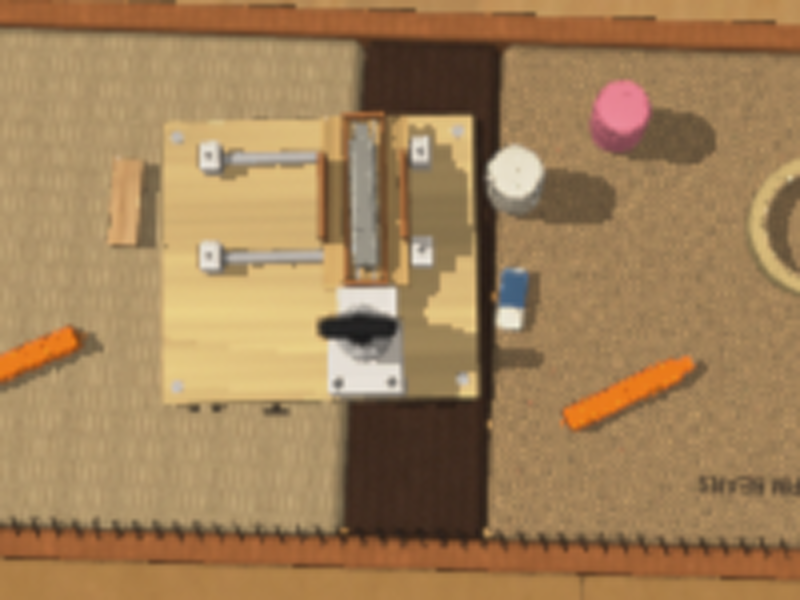

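View pics/top0.png

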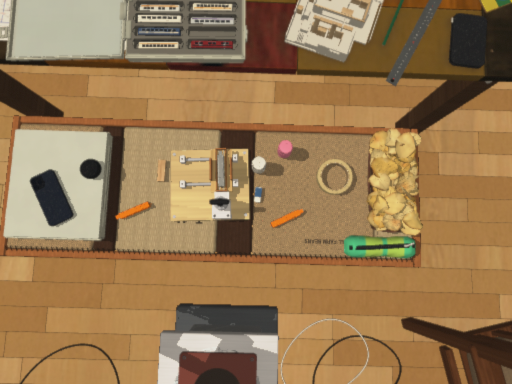

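View pics/scene0.png

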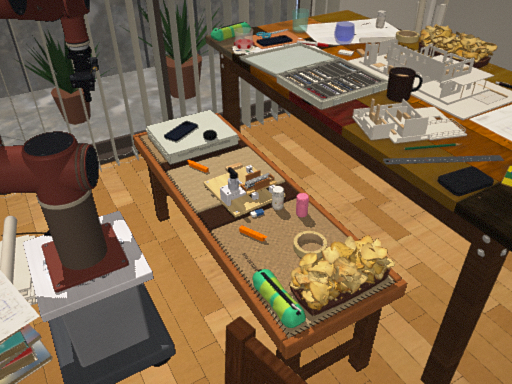

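Left in the top view is +y, up is +x. In the crop, the silver coach is at about (362,195) on the deck. Two orange look-alikes lie at (40,353) and (628,393). The white bottle is at (516,180) and the pink one at (620,115). The T-handle is at about (358,327), with its bar roughly along y.

Run:
```python
from h import *
from scipy.spatial.transform import Rotation as R
np.set_printoptions(precision=2,suppress=True)
c=lambda u,v:(u/4+130-.4,v/4+120-.4)
P={k:atz('top',c(*v),12)[:2] for k,v in dict(tl=(163,122),tr=(473,116),bl=(165,402),br=(480,400)).items()}
print(P); C=sum(P.values())/4; print('C',C)
a=P['tl']-P['bl']+P['tr']-P['br'];b=P['tl']-P['tr']+P['bl']-P['br']
print('yaw',np.arctan2(a[1],a[0]),np.arctan2(-b[0],b[1]),np.linalg.norm(a)/2,np.linalg.norm(b)/2)
print('tee',atz('top',c(358,326),128), 'barL',atz('top',c(320,327),128),atz('top',c(397,326),128))
print('bottle',atz('top',c(516,172),72),'cheek',atz('top',c(404,152),66),atz('top',c(404,238),66))
s=manip.read_state();print(R.from_rotvec(s['tool_rot']).as_matrix())
i=manip.camera_info('wrist');print(i)
```

```text
{'tl': array([650.09, 157.83]), 'tr': array([661.86, -61.42]), 'bl': array([452.57, 144.6 ]), 'br': array([460.57, -73.07])}
C [556.27  41.98]
yaw 0.06229343875600356 0.04522693769308702 199.7925735309053 218.68205838270205
tee [498.48   3.86 128.  ] barL [497.1   27.59 128.  ] [499.24 -20.54 128.  ]
bottle [610.75 -92.68  72.  ] cheek [623.13 -16.74  66.  ] [564.46 -19.07  66.  ]
[[ 0.    0.34  0.94]
 [ 0.    0.94 -0.34]
 [-1.    0.    0.  ]]
{'mtx': array([[297.32,   0.  , 255.79],
       [  0.  , 297.32, 193.59],
       [  0.  ,   0.  ,   1.  ]]), 'cam_to_world': array([[  0.34,   0.9 ,   0.27, 136.3 ],
       [  0.94,  -0.32,  -0.09, 614.06],
       [  0.  ,   0.28,  -0.96, 385.27],
       [  0.  ,   0.  ,   0.  ,   1.  ]])}
```

Call:
{"fn": "arm_command", "kwargs": {"targets": [{"dp": [0.4,-0.81,-0.05],"dr": [0,0,-0.936],"claw": -1},{"dp": [0.4,-0.81,-0.05],"dr": [0,0,-0.936],"claw": -1},{"dp": [0.4,-0.81,-0.05],"dr": [0,0,-0.936],"claw": -1},{"dp": [0.4,-0.81,-0.05],"dr": [0,0,-0.936],"claw": -1},{"dp": [0.4,-0.81,-0.05],"dr": [0,0,-0.936],"claw": -1},{"dp": [0.4,-0.81,-0.05],"dr": [0,0,-0.936],"claw": -1},{"dp": [0.4,-0.81,-0.05],"dr": [0,0,-0.936],"claw": -1},{"dp": [0.4,-0.81,-0.05],"dr": [0,0,-0.936],"claw": -1},{"dp": [0.4,-0.81,-0.05],"dr": [0,0,-0.936],"claw": -1},{"dp": [0.4,-0.81,-0.05],"dr": [0,0,-0.936],"claw": -1},{"dp": [0.4,-0.81,-0.05],"dr": [0,0,-0.936],"claw": -1},{"dp": [0.4,-0.81,-0.05],"dr": [0,0,-0.936],"claw": -1},{"dp": [0.4,-0.81,-0.05],"dr": [0,0,-0.936],"claw": -1},{"dp": [0.4,-0.81,-0.05],"dr": [0,0,-0.936],"claw": -1},{"dp": [0.4,-0.81,-0.05],"dr": [0,0,-0.936],"claw": -1},{"dp": [0.4,-0.81,-0.05],"dr": [0,0,-0.936],"claw": -1},{"dp": [0.4,-0.81,-0.05],"dr": [0,0,-0.936],"claw": -1},{"dp": [0.4,-0.81,-0.05],"dr": [0,0,-0.936],"claw": -1},{"dp": [0,0,0],"dr": [0,0,0],"claw": -1},{"dp": [0,0,0],"dr": [0,0,0],"claw": -1}]}}

```text
time: 2.77
tcp_pos: [498.4, 3.8, 197.4]
tool_rot: [1.173, 1.232, -1.174]
force: [0.1, 0.2, 0.3]
gripper_width: 87.5
```

```bash
cat >> h.py <<'E'
def wray(uv,i):
    K=np.array(i['mtx']);T=np.array(i['cam_to_world'])
    d=(np.array(uv)-K[:2,2])/K[0,0];r=np.hypot(*d);v=np.r_[d/r*np.sin(r),np.cos(r)];return T[:3,3],T[:3,:3]@v
def wproj(p,i):
    K=np.array(i['mtx']);T=np.linalg.inv(np.array(i['cam_to_world']))
    q=T[:3,:3]@np.array(p)+T[:3,3];t=np.arctan2(np.hypot(q[0],q[1]),q[2]);return K[:2,2]+K[0,0]*t*q[:2]/np.hypot(q[0],q[1])
def watz(uv,i,z):
    o,d=wray(uv,i);return o+d*(z-o[2])/d[2]
C=np.array([556.3,42.]);YAW=.052
def t2w(x,y,z):
    c,s=np.cos(YAW),np.sin(YAW);return np.array([C[0]+c*x-s*y,C[1]+s*x+c*y,z])
E
python3 - <<'E'
from h import *
np.set_printoptions(precision=2,suppress=True)
i=manip.camera_info('wrist');im=manip.read_camera('wrist');s=manip.read_state()
from scipy.spatial.transform import Rotation as R
M=R.from_rotvec(s['tool_rot']).as_matrix()
print(s['time'],s['tcp_pos'],M,s['joint_positions'])
v=im.copy()
for p,c in [((-60,-35,128),(255,0,0)),((-60,-10,128),(0,255,0)),((-60,-60,128),(0,255,0)),((100,110,12),(0,255,255)),((100,-110,12),(0,255,255)),((-100,110,12),(0,255,255)),((-100,-110,12),(0,255,255)),((5,-63,66),(255,0,255)),((65,-63,66),(255,0,255)),((70,-73,34),(255,255,0)),((0,-73,34),(255,255,0)),((70,73,34),(255,255,0)),((0,73,34),(255,255,0))]:
    q=wproj(t2w(*p),i); cv2.circle(v,(int(round(q[0])),int(round(q[1]))),2,c,-1)
save('w1.png',cv2.resize(v,None,fx=1.5,fy=1.5,interpolation=cv2.INTER_CUBIC))
E
```

```text
2.8167 [497.92   5.04 197.35] [[-0.    1.    0.05]
 [ 0.    0.05 -1.  ]
 [-1.   -0.   -0.  ]] [-0.15 -0.06  1.89  0.    1.31 -0.2 ]
```

View pics/w1.png

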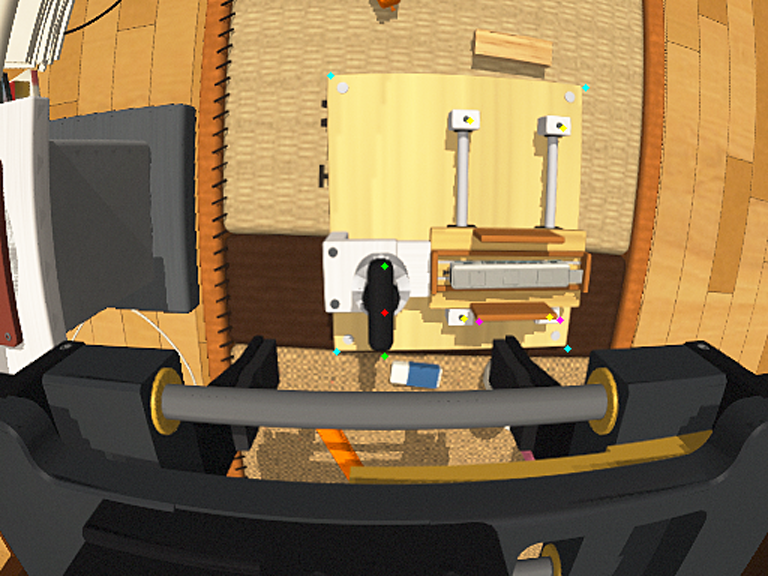

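Call:
{"fn": "arm_command", "kwargs": {"targets": [{"dp": [-0.01,0,-0.5],"dr": [0,0,0],"claw": -1},{"dp": [-0.01,0,-0.5],"dr": [0,0,0],"claw": -1},{"dp": [0,0,-0.4],"dr": [0,0,0],"claw": -1},{"dp": [0,0,-0.4],"dr": [0,0,0],"claw": -1},{"dp": [0,0,-0.25],"dr": [0,0,0],"claw": -1},{"dp": [0,0,-0.1],"dr": [0,0,0],"claw": -1},{"dp": [0,0,0],"dr": [0,0,0],"claw": -1},{"dp": [0,0,0],"dr": [0,0,0],"claw": -1}]}}

```text
time: 3.48
tcp_pos: [497.6, 5.9, 112.2]
tool_rot: [1.171, 1.233, -1.17]
force: [0.3, 0.2, 0.8]
gripper_width: 87.2
```

Run:
```python
from h import *
np.set_printoptions(precision=2,suppress=True)
i=manip.camera_info('wrist');im=manip.read_camera('wrist');s=manip.read_state()
print(s['time'],s['tcp_pos'],s['force'])
v=cv2.resize(im,None,fx=1.5,fy=1.5,interpolation=cv2.INTER_CUBIC)
for p,c in [((-60,-35,128),(255,0,0)),((-60,-10,128),(0,255,0)),((-60,-60,128),(0,255,0)),((-60,-35+18,90),(255,255,0)),((-60,-53,90),(255,255,0)),((-78,-35,90),(255,255,0)),((-42,-35,90),(255,255,0))]:
    q=wproj(t2w(*p),i)*1.5; cv2.circle(v,(int(round(q[0])),int(round(q[1]))),2,c,-1)
save('w2.png',v)
```

```text
3.5333 [497.99   5.7  112.62] [-0.03  0.94  0.22]
```

View pics/w2.png

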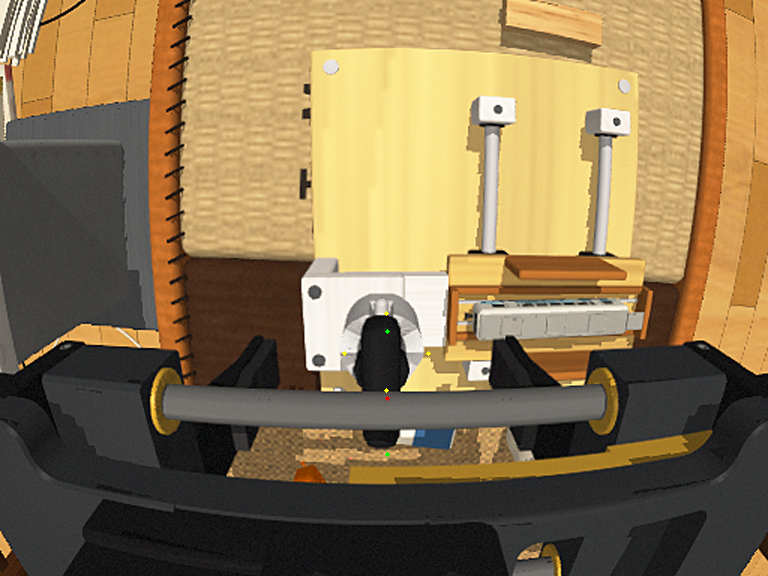

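Call:
{"fn": "arm_command", "kwargs": {"targets": [{"dp": [-0.02,0,-0.03],"dr": [0,0,0],"claw": -0.2},{"dp": [0,0,0],"dr": [0,0,0],"claw": 0.3},{"dp": [0,0,0],"dr": [0,0,0],"claw": 1},{"dp": [0,0,0],"dr": [0,0,0],"claw": 1},{"dp": [0,0,0],"dr": [0,0,0],"claw": 1},{"dp": [0,0,0],"dr": [0,0,0],"claw": 1}]}}

```text
time: 4.03
tcp_pos: [496.5, 5.4, 110.4]
tool_rot: [1.171, 1.233, -1.171]
force: [-0.5, -0.5, -0.3]
gripper_width: 55.0
```

Call:
{"fn": "arm_command", "kwargs": {"targets": [{"dp": [0,0,0],"dr": [0,0,0],"claw": 1},{"dp": [0,0,0],"dr": [0,0,0],"claw": 1},{"dp": [0,0,0],"dr": [0,0,0],"claw": 1},{"dp": [0,0,0],"dr": [0,0,0],"claw": 1},{"dp": [0,0,0],"dr": [0,0,0],"claw": 1},{"dp": [0,0,0],"dr": [0,0,0],"claw": 1},{"dp": [0,0,0],"dr": [0,0,0],"claw": 1},{"dp": [0,0,0],"dr": [0,0,0],"claw": 1}]}}

```text
time: 4.7
tcp_pos: [496.5, 5.4, 110.3]
tool_rot: [1.171, 1.233, -1.171]
force: [-0.3, -0.2, 0.2]
gripper_width: 20.6
```

Call:
{"fn": "arm_command", "kwargs": {"targets": [{"dp": [0,0,0],"dr": [0,0,0],"claw": 1},{"dp": [0,0,0],"dr": [0,0,0],"claw": 1},{"dp": [0,0,0],"dr": [0,0,0],"claw": 1},{"dp": [0,0,0],"dr": [0,0,0],"claw": 1},{"dp": [0,0,0],"dr": [0,0,0],"claw": 1}]}}

```text
time: 5.12
tcp_pos: [496.4, 5.4, 110.3]
tool_rot: [1.171, 1.233, -1.171]
force: [-0.2, 0.0, 0.1]
gripper_width: 20.5
```

The pads stopped at 20.5 mm, but the bar is 14 mm thick, so the fingertips have probably caught the rounder hub under the bar. I'll open a little, go up 10 mm and grip again.

Call:
{"fn": "arm_command", "kwargs": {"targets": [{"dp": [0,0,0],"dr": [0,0,0],"claw": 0.3},{"dp": [0,0,0],"dr": [0,0,0],"claw": 0.3},{"dp": [0,0,0],"dr": [0,0,0],"claw": 0.3},{"dp": [0,0,0.13],"dr": [0,0,0],"claw": 0.3},{"dp": [0,0,0.12],"dr": [0,0,0],"claw": 1},{"dp": [0,0,0],"dr": [0,0,0],"claw": 1},{"dp": [0,0,0],"dr": [0,0,0],"claw": 1},{"dp": [0,0,0],"dr": [0,0,0],"claw": 1},{"dp": [0,0,0],"dr": [0,0,0],"claw": 1},{"dp": [0,0,0],"dr": [0,0,0],"claw": 1},{"dp": [0,0,0],"dr": [0,0,0],"claw": 1},{"dp": [0,0,0],"dr": [0,0,0],"claw": 1}]}}

```text
time: 6.12
tcp_pos: [496.7, 5.3, 121.3]
tool_rot: [1.171, 1.233, -1.171]
force: [-2.4, 0.4, 6.1]
gripper_width: 14.0
```

Run:
```python
from h import *
im=manip.read_camera('wrist')
save('w3.png',cv2.resize(im,None,fx=1.5,fy=1.5,interpolation=cv2.INTER_CUBIC))
a=manip.read_camera('scene');save('s3.png',cv2.resize(a[60:200,160:340],None,fx=4.2,fy=4.2,interpolation=cv2.INTER_CUBIC))
```

```text
(no output)
```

View pics/w3.png

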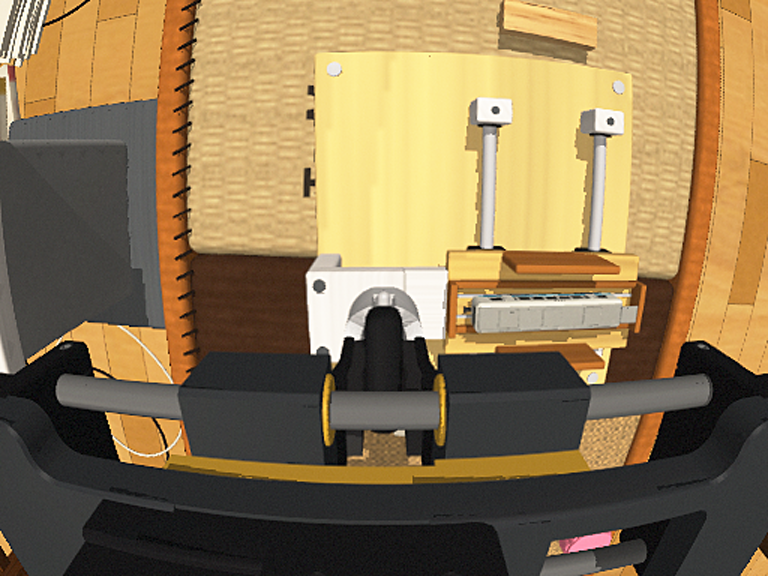

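View pics/s3.png

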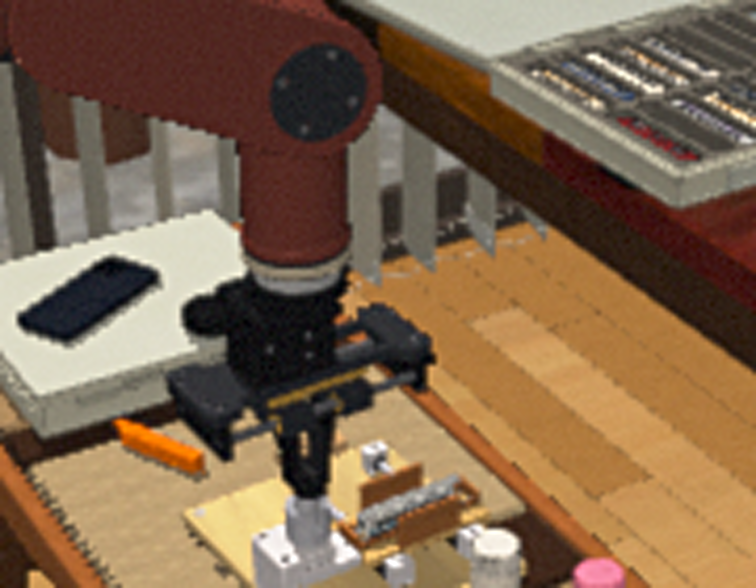

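Call:
{"fn": "arm_command", "kwargs": {"targets": [{"dp": [0,0,0.065],"dr": [0,0,0],"claw": 1},{"dp": [0,0,0.065],"dr": [0,0,0],"claw": 1},{"dp": [0,0,0.065],"dr": [0,0,0],"claw": 1},{"dp": [0,0,0.065],"dr": [0,0,0],"claw": 1},{"dp": [0,0,0.065],"dr": [0,0,0],"claw": 1},{"dp": [0,0,0.065],"dr": [0,0,0],"claw": 1},{"dp": [0,0,0.065],"dr": [0,0,0],"claw": 1},{"dp": [0,0,0.065],"dr": [0,0,0],"claw": 1},{"dp": [0,0,0],"dr": [0,0,0],"claw": 1},{"dp": [0,0,0],"dr": [0,0,0],"claw": 1}]}}

```text
time: 7.05
tcp_pos: [496.3, 5.4, 141.0]
tool_rot: [1.171, 1.233, -1.171]
force: [2.9, -1.1, -10.0]
gripper_width: 13.9
```

Call:
{"fn": "arm_command", "kwargs": {"targets": [{"dp": [0,0,0.035],"dr": [0,0,0],"claw": 1},{"dp": [0,0,0],"dr": [0,0,-0.5],"claw": 1},{"dp": [0,0,0],"dr": [0,0,-0.75],"claw": 1},{"dp": [0,0,0],"dr": [0,0,-0.75],"claw": 1},{"dp": [0,0,0],"dr": [0,0,0],"claw": 1}]}}

```text
time: 7.47
tcp_pos: [496.3, 5.4, 142.3]
tool_rot: [1.275, 1.166, -1.275]
force: [4.1, -1.2, -10.1]
gripper_width: 14.2
```

```bash
python3 -c "
from h import *
s=manip.read_state();print(s['tcp_pos'],s['force'],s['ft_torque'],s['tool_rot'],s['joint_positions'])"
```

```text
[496.29870833   5.40830254 142.32709757] [  4.08528729  -1.20221105 -10.09972953] [-0.38323505 -0.73058372  0.04066796] [ 1.27473594  1.16573524 -1.27534948] [-1.48074348e-01 -1.35911765e-03  1.94581935e+00 -9.72452379e-05
  1.19758428e+00 -5.83142349e-02]
```

Call:
{"fn": "arm_command", "kwargs": {"targets": [{"dp": [0,0,0],"dr": [0,0,-0.9],"claw": 1},{"dp": [0,0,0],"dr": [0,0,-0.9],"claw": 1},{"dp": [0,0,0],"dr": [0,0,-0.9],"claw": 1},{"dp": [0,0,0],"dr": [0,0,-0.9],"claw": 1},{"dp": [0,0,0],"dr": [0,0,-0.9],"claw": 1},{"dp": [0,0,0],"dr": [0,0,-0.9],"claw": 1},{"dp": [0,0,0],"dr": [0,0,0],"claw": 1}]}}

```text
time: 8.05
tcp_pos: [496.3, 5.4, 142.3]
tool_rot: [1.543, 0.952, -1.544]
force: [2.3, -1.0, -11.3]
gripper_width: 13.7
```

```bash
python3 -c "
from h import *
s=manip.read_state();print(s['tcp_pos'],s['force'],s['ft_torque'],s['tool_rot'],s['joint_positions'])"
```

```text
[496.31955417   5.39080213 142.32478924] [  2.27603346  -1.04330993 -11.29503795] [-0.44540977 -0.61292109 -0.07123422] [ 1.54294922  0.95200405 -1.54360724] [-1.48092132e-01 -1.35769826e-03  1.94582262e+00 -1.15114981e-04
  1.19751210e+00  3.17422213e-01]
```

Call:
{"fn": "arm_command", "kwargs": {"targets": [{"dp": [0,0,0],"dr": [0,0,-0.95],"claw": 1},{"dp": [0,0,0],"dr": [0,0,-0.95],"claw": 1},{"dp": [0,0,0],"dr": [0,0,-0.95],"claw": 1},{"dp": [0,0,0],"dr": [0,0,-0.95],"claw": 1},{"dp": [0,0,0],"dr": [0,0,-0.95],"claw": 1},{"dp": [0,0,0],"dr": [0,0,-0.95],"claw": 1},{"dp": [0,0,0],"dr": [0,0,-0.95],"claw": 1},{"dp": [0,0,0],"dr": [0,0,-0.95],"claw": 1},{"dp": [0,0,0],"dr": [0,0,0],"claw": 1},{"dp": [0,0,-0.05],"dr": [0,0,0],"claw": 1},{"dp": [0,0,-0.05],"dr": [0,0,0],"claw": 1},{"dp": [0,0,-0.05],"dr": [0,0,0],"claw": 1},{"dp": [0,0,0],"dr": [0,0,0],"claw": 1}]}}

```text
time: 9.13
tcp_pos: [496.4, 5.4, 136.1]
tool_rot: [1.894, 0.562, -1.894]
force: [2.5, -1.1, -8.1]
gripper_width: 13.7
```

```bash
python3 -c "
from h import *
s=manip.read_state();print(s['tcp_pos'],s['force'],s['ft_torque'],s['tool_rot'],s['joint_positions'])"
```

```text
[496.37843763   5.35895357 136.14295024] [ 2.54032881 -1.05419234 -8.10749542] [-0.55277653 -0.50856653 -0.01816874] [ 1.89357647  0.56181009 -1.89412038] [-1.48117667e-01  6.39420111e-03  1.95069101e+00 -1.49210637e-04
  1.18474679e+00  8.45950668e-01]
```

Call:
{"fn": "arm_command", "kwargs": {"targets": [{"dp": [0,0,-0.025],"dr": [0,0,0],"claw": 1},{"dp": [0,0,-0.025],"dr": [0,0,0],"claw": 1},{"dp": [0,0,0],"dr": [0,0,0],"claw": 1}]}}

```text
time: 9.38
tcp_pos: [496.5, 5.3, 135.2]
tool_rot: [1.894, 0.561, -1.894]
force: [-0.3, -1.8, -3.2]
gripper_width: 13.8
```

Call:
{"fn": "arm_command", "kwargs": {"targets": [{"dp": [0,0,0],"dr": [0,0,0],"claw": 0.5},{"dp": [0,0,0],"dr": [0,0,0],"claw": 0.1},{"dp": [0,0,0],"dr": [0,0,0],"claw": 0.1},{"dp": [0,0,0],"dr": [0,0,0],"claw": 0.1},{"dp": [0,0,0],"dr": [0,0,0],"claw": 0.1},{"dp": [0,0,0],"dr": [0,0,0],"claw": 0.1},{"dp": [0,0,0],"dr": [0,0,0],"claw": 0.1},{"dp": [0,0,0],"dr": [0,0,0],"claw": 0.1}]}}

```text
time: 10.05
tcp_pos: [496.5, 5.5, 134.5]
tool_rot: [1.895, 0.561, -1.895]
force: [0.3, -0.1, 1.1]
gripper_width: 38.9
```

Run:
```python
from h import *
im=manip.read_camera('wrist')
s=manip.read_state();print(s['time'],s['tcp_pos'],s['force'],s['gripper_width'])
save('w4.png',cv2.resize(im,None,fx=1.5,fy=1.5,interpolation=cv2.INTER_CUBIC))
```

```text
10.1 [496.48261027   5.44276602 134.54306493] [-0.0573446   0.09445344  0.98004511] 38.783645059312576
```

View pics/w4.png

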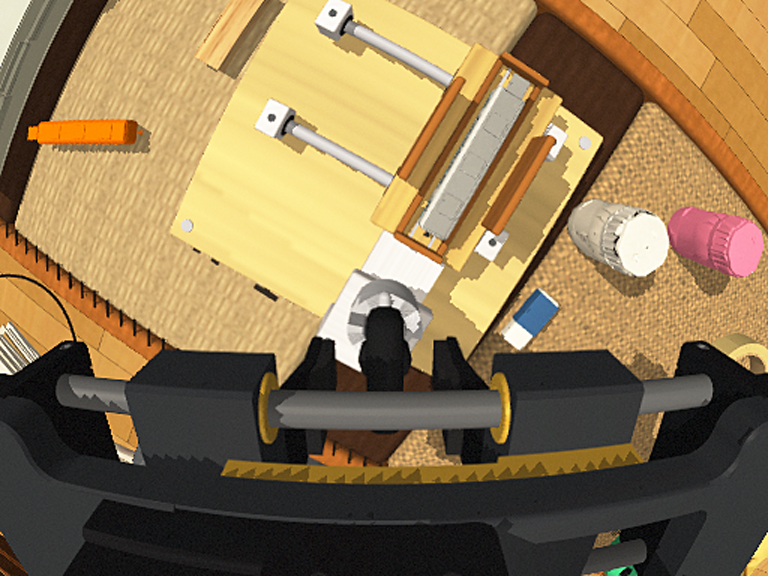

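Call:
{"fn": "arm_command", "kwargs": {"targets": [{"dp": [0,0,0.3],"dr": [0,0,0],"claw": 0.1},{"dp": [0,0,0.6],"dr": [0,0,0],"claw": 0.1},{"dp": [0,0,0.6],"dr": [0,0,0],"claw": 0.1},{"dp": [0,0,0.5],"dr": [0,0,0],"claw": 0.1},{"dp": [0.29,-0.14,0],"dr": [0,0,-0.94],"claw": 1},{"dp": [0.29,-0.14,0],"dr": [0,0,-0.94],"claw": 1},{"dp": [0.29,-0.14,0],"dr": [0,0,-0.94],"claw": 1},{"dp": [0.29,-0.14,0],"dr": [0,0,-0.94],"claw": 1},{"dp": [0.29,-0.14,0],"dr": [0,0,-0.94],"claw": 1},{"dp": [0.29,-0.14,0],"dr": [0,0,-0.94],"claw": 1},{"dp": [0.29,-0.14,0],"dr": [0,0,-0.94],"claw": 1},{"dp": [0.29,-0.14,0],"dr": [0,0,-0.94],"claw": 1},{"dp": [0,0,0],"dr": [0,0,0],"claw": 1},{"dp": [0,0,0],"dr": [0,0,0],"claw": 1},{"dp": [0,0,0],"dr": [0,0,0],"claw": 1}]}}

```text
time: 11.35
tcp_pos: [588.8, -39.1, 214.8]
tool_rot: [2.195, 0.058, -2.196]
force: [0.9, -0.5, -0.8]
gripper_width: 0.6
```

Run:
```python
from h import *
np.set_printoptions(precision=3,suppress=True)
i=manip.camera_info('wrist');im=manip.read_camera('wrist')
s=manip.read_state();print(s['time'],s['tcp_pos'],s['tool_rot'],s['force'],s['gripper_width'],s['joint_positions'])
v=cv2.resize(im,None,fx=1.5,fy=1.5,interpolation=cv2.INTER_CUBIC)
for p,c in [((589,-25,66),(255,0,0)),((589,-55,66),(0,255,0)),((579,-25,66),(255,0,0)),((599,-25,66),(255,0,0))]:
    q=wproj(p,i)*1.5; cv2.circle(v,(int(round(q[0])),int(round(q[1]))),2,c,-1)
save('w5.png',v)
save('t5.png',cv2.resize(manip.read_camera('top')[120:270,130:330],None,fx=4,fy=4,interpolation=cv2.INTER_CUBIC))
```

```text
11.4 [588.718 -39.024 214.764] [ 2.195  0.057 -2.196] [-0.091  0.355 -0.249] 0.4790956717160023 [-0.2    0.151  1.641  0.     1.349  1.319]
```

View pics/w5.png

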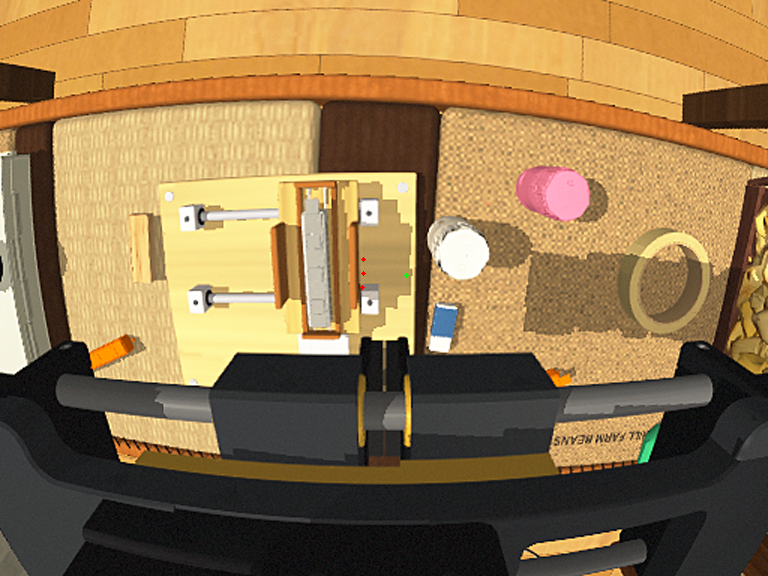

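View pics/t5.png

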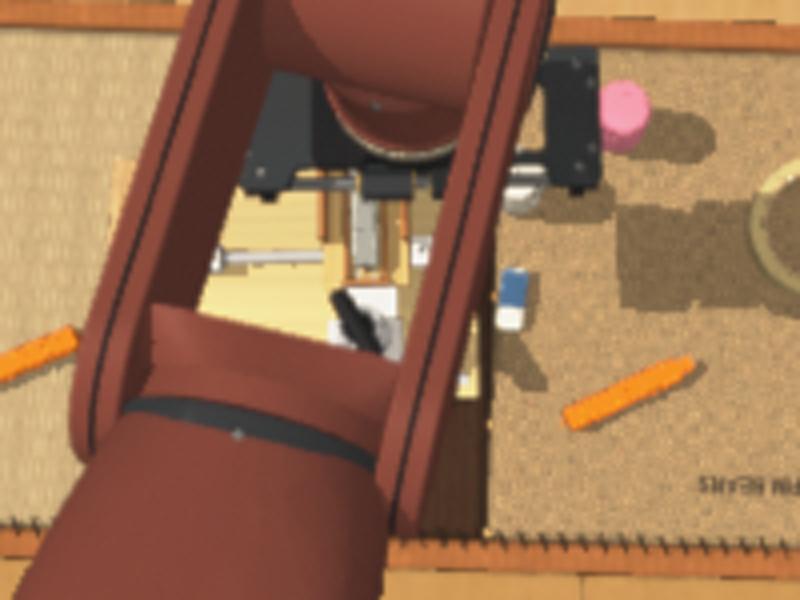

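Call:
{"fn": "arm_command", "kwargs": {"targets": [{"dp": [0,-0.15,-0.5],"dr": [0,0,0],"claw": 1},{"dp": [0,0,-0.6],"dr": [0,0,0],"claw": 1},{"dp": [0,0,-0.6],"dr": [0,0,0],"claw": 1},{"dp": [0,0,-0.6],"dr": [0,0,0],"claw": 1},{"dp": [0,0,-0.4],"dr": [0,0,0],"claw": 1},{"dp": [0,0,-0.3],"dr": [0,0,0],"claw": 1},{"dp": [0,0,0],"dr": [0,0,0],"claw": 1},{"dp": [0,0,0],"dr": [0,0,0],"claw": 1}]}}

```text
time: 12.12
tcp_pos: [588.9, -45.1, 94.5]
tool_rot: [2.195, 0.056, -2.197]
force: [0.3, 0.1, 1.3]
gripper_width: 0.4
```

Run:
```python
from h import *
s=manip.read_state();print(s['tcp_pos'],s['force'])
save('w6.png',cv2.resize(manip.read_camera('wrist'),None,fx=1.5,fy=1.5,interpolation=cv2.INTER_CUBIC))
save('s6.png',cv2.resize(manip.read_camera('scene')[130:250,170:330],None,fx=4.8,fy=4.8,interpolation=cv2.INTER_CUBIC))
```

```text
[588.90468217 -45.13694128  94.5122515 ] [0.25190483 0.09350418 1.26116529]
```

View pics/w6.png

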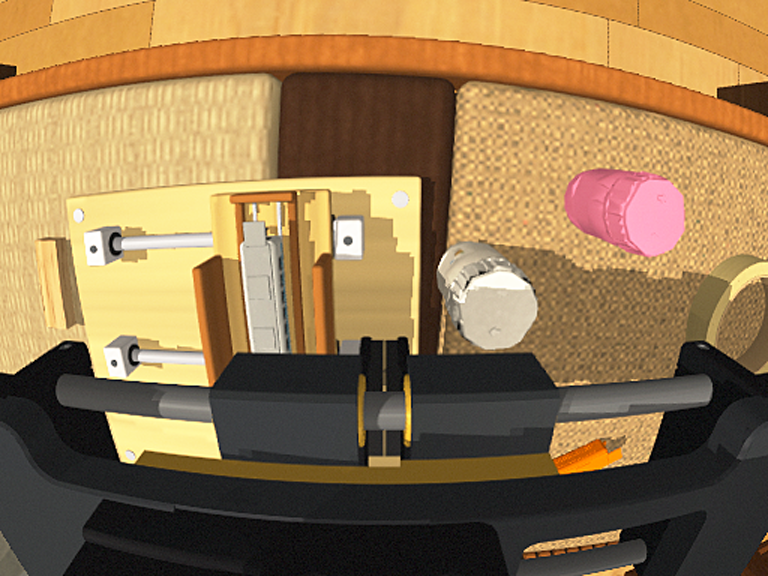

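View pics/s6.png

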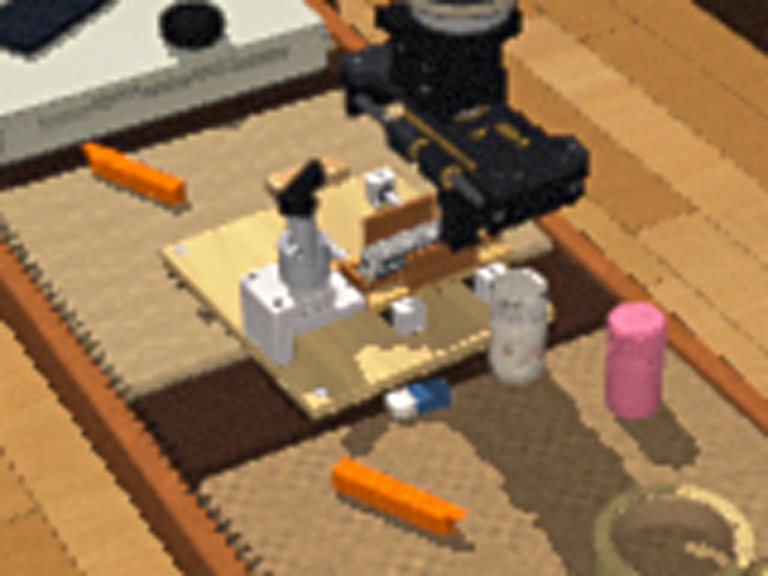

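Run:
```python
from h import *
f=lambda p:(proj('scene',p)-[170,130])*4.8
for p in [(589,-45,84),(589,-45,95),(590,-20,66),(590,-45,45),(611,-92,72),(496.5,5.4,142)]: print(p,f(p))
```

```text
(589, -45, 84) [460.09388229 243.85481373]
(589, -45, 95) [460.21433218 230.68026215]
(590, -20, 66) [442.55157849 246.3889016 ]
(590, -45, 45) [460.91346604 289.2127615 ]
(611, -92, 72) [523.95572421 283.73646821]
(496.5, 5.4, 142) [302.3536471 176.0309872]
```

Call:
{"fn": "arm_command", "kwargs": {"targets": [{"dp": [0,0,-0.3],"dr": [0,0,0],"claw": 1},{"dp": [0,0,-0.3],"dr": [0,0,0],"claw": 1},{"dp": [0,0,-0.25],"dr": [0,0,0],"claw": 1},{"dp": [0,0,-0.1],"dr": [0,0,0],"claw": 1},{"dp": [0,0,0],"dr": [0,0,0],"claw": 1}]}}

```text
time: 12.63
tcp_pos: [587.6, -45.0, 54.2]
tool_rot: [2.192, 0.056, -2.201]
force: [-0.5, -0.1, -0.1]
gripper_width: 0.3
```

Call:
{"fn": "arm_command", "kwargs": {"targets": [{"dp": [0,0.07,0],"dr": [0,0,0],"claw": 1},{"dp": [0,0.07,0],"dr": [0,0,0],"claw": 1},{"dp": [0,0.07,0],"dr": [0,0,0],"claw": 1},{"dp": [0,0.07,0],"dr": [0,0,0],"claw": 1},{"dp": [0,0,0],"dr": [0,0,0],"claw": 1}]}}

```text
time: 13.05
tcp_pos: [589.6, -33.5, 57.0]
tool_rot: [2.196, 0.056, -2.195]
force: [-0.0, -0.2, 0.3]
gripper_width: 0.4
```

Nothing touched yet. I'll carry on slowly along the table's y axis.

Call:
{"fn": "arm_command", "kwargs": {"targets": [{"dp": [-0.004,0.08,0],"dr": [0,0,0],"claw": 1},{"dp": [-0.004,0.08,0],"dr": [0,0,0],"claw": 1},{"dp": [-0.004,0.08,0],"dr": [0,0,0],"claw": 1},{"dp": [-0.004,0.08,0],"dr": [0,0,0],"claw": 1},{"dp": [-0.004,0.08,0],"dr": [0,0,0],"claw": 1}]}}

```text
time: 13.47
tcp_pos: [588.6, -18.2, 56.8]
tool_rot: [2.196, 0.055, -2.195]
force: [-1.5, -3.6, 1.5]
gripper_width: 0.6
```

Call:
{"fn": "arm_command", "kwargs": {"targets": [{"dp": [-0.005,0.1,0],"dr": [0,0,0],"claw": 1},{"dp": [-0.005,0.1,0],"dr": [0,0,0],"claw": 1},{"dp": [-0.005,0.1,0],"dr": [0,0,0],"claw": 1},{"dp": [-0.005,0.1,0],"dr": [0,0,0],"claw": 1},{"dp": [-0.005,0.1,0],"dr": [0,0,0],"claw": 1},{"dp": [-0.005,0.1,0],"dr": [0,0,0],"claw": 1},{"dp": [-0.005,0.1,0],"dr": [0,0,0],"claw": 1},{"dp": [-0.005,0.1,0],"dr": [0,0,0],"claw": 1},{"dp": [-0.005,0.1,0],"dr": [0,0,0],"claw": 1},{"dp": [-0.005,0.1,0],"dr": [0,0,0],"claw": 1},{"dp": [0,0,0],"dr": [0,0,0],"claw": 1}]}}

```text
time: 14.38
tcp_pos: [586.3, 22.9, 56.4]
tool_rot: [2.196, 0.057, -2.196]
force: [0.3, -0.6, 0.5]
gripper_width: 0.4
```

Run:
```python
from h import *
s=manip.read_state();print(s['tcp_pos'],s['force'])
save('w7.png',cv2.resize(manip.read_camera('wrist'),None,fx=1.5,fy=1.5,interpolation=cv2.INTER_CUBIC))
```

```text
[586.30947585  22.8799054   56.37302627] [ 0.2926008  -0.57138171  0.46928582]
```

View pics/w7.png

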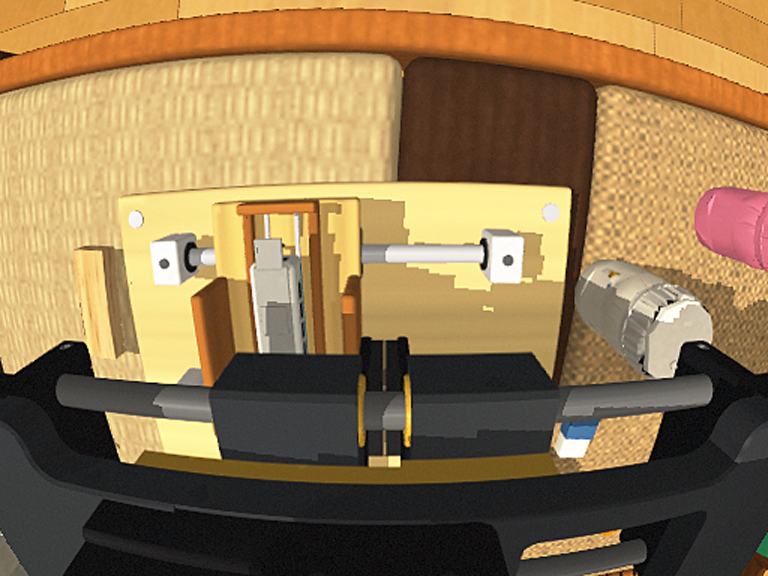

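Call:
{"fn": "arm_command", "kwargs": {"targets": [{"dp": [-0.004,0.07,0],"dr": [0,0,0],"claw": 1},{"dp": [-0.004,0.07,0],"dr": [0,0,0],"claw": 1},{"dp": [-0.004,0.07,0],"dr": [0,0,0],"claw": 1},{"dp": [-0.004,0.07,0],"dr": [0,0,0],"claw": 1},{"dp": [-0.004,0.07,0],"dr": [0,0,0],"claw": 1}]}}

```text
time: 14.85
tcp_pos: [585.5, 36.0, 56.3]
tool_rot: [2.195, 0.055, -2.196]
force: [-0.4, -2.1, -1.0]
gripper_width: 0.6
```

Call:
{"fn": "arm_command", "kwargs": {"targets": [{"dp": [-0.003,0.05,0],"dr": [0,0,0],"claw": 1},{"dp": [-0.003,0.05,0],"dr": [0,0,0],"claw": 1},{"dp": [-0.003,0.05,0],"dr": [0,0,0],"claw": 1},{"dp": [-0.003,0.05,0],"dr": [0,0,0],"claw": 1}]}}

```text
time: 15.18
tcp_pos: [585.2, 41.3, 56.5]
tool_rot: [2.193, 0.051, -2.193]
force: [-0.7, -18.9, -1.2]
gripper_width: 0.5
```

The force rose to 19 N, which is the far stop. Next I back off, go straight up and look.

Call:
{"fn": "arm_command", "kwargs": {"targets": [{"dp": [0,0,0],"dr": [0,0,0],"claw": 1},{"dp": [0,-0.1,0],"dr": [0,0,0],"claw": 1},{"dp": [0,-0.2,0],"dr": [0,0,0],"claw": 1},{"dp": [0,-0.25,0],"dr": [0,0,0],"claw": 1},{"dp": [0,0,0.4],"dr": [0,0,0],"claw": 1},{"dp": [0,0,0.7],"dr": [0,0,0],"claw": 1},{"dp": [0,0,0.7],"dr": [0,0,0],"claw": 1},{"dp": [0,0,0.7],"dr": [0,0,0],"claw": 1},{"dp": [0,0,0.7],"dr": [0,0,0],"claw": 1},{"dp": [0,0,0.7],"dr": [0,0,0],"claw": 1},{"dp": [0,0,0],"dr": [0,0,0],"claw": 1},{"dp": [0,0,0],"dr": [0,0,0],"claw": 1}]}}

```text
time: 16.18
tcp_pos: [586.7, 21.4, 215.2]
tool_rot: [2.201, 0.055, -2.19]
force: [0.1, 0.7, -0.9]
gripper_width: 0.9
```

Run:
```python
from h import *
s=manip.read_state();print(s['time'],s['tcp_pos'],s['force'])
save('w8.png',cv2.resize(manip.read_camera('wrist'),None,fx=1.5,fy=1.5,interpolation=cv2.INTER_CUBIC))
save('s8.png',cv2.resize(manip.read_camera('scene')[130:250,170:330],None,fx=4.8,fy=4.8,interpolation=cv2.INTER_CUBIC))
```

```text
16.1833 [586.70127122  21.42770462 215.2005911 ] [ 0.09954819  0.65703734 -0.93326033]
```

View pics/w8.png

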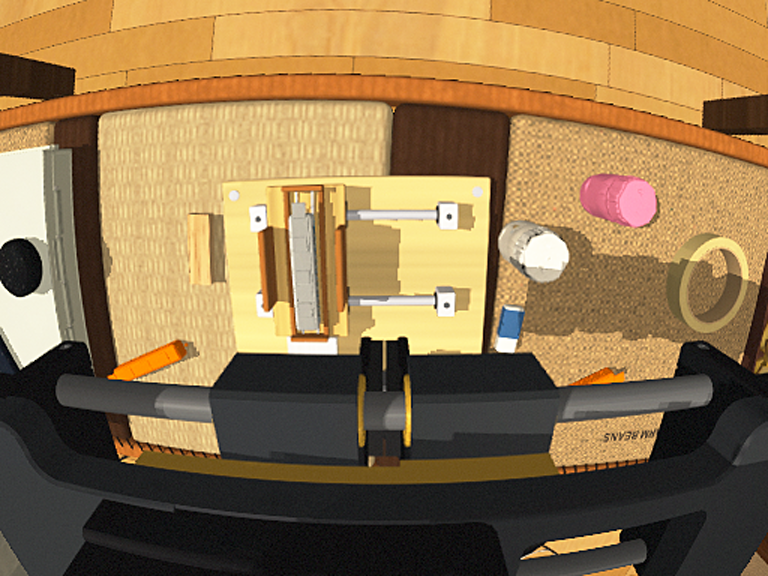

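View pics/s8.png

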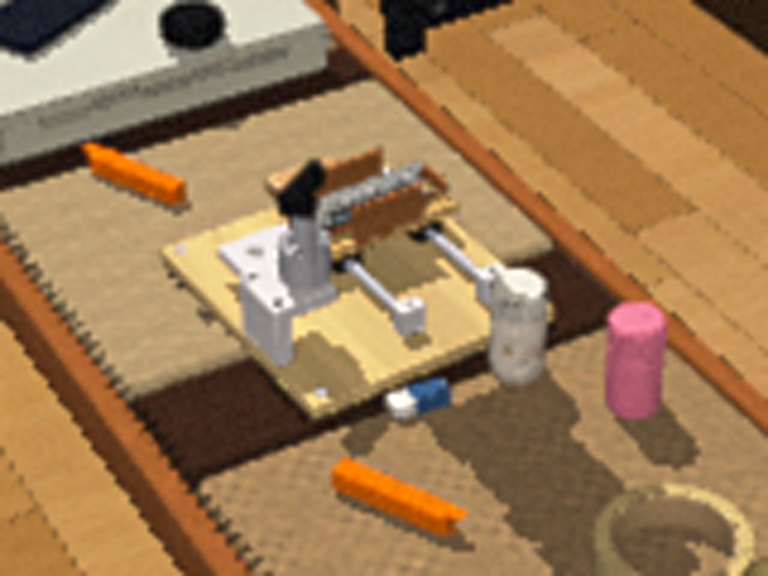

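```bash
python3 -c "
from rig import manip
print(manip.finish_job())"
```

```text
the job is handed in; nothing more can be done
None
```

I parked the plunger in a rest notch and pushed the deck across to its far stop, then handed the job in at about 16 s of the allowed 48 s.

- **Plunger:** I lifted the T-handle about 21 mm, turned it about 60° clockwise and lowered it into the notch. After I let go, the last scene view still showed it raised and turned.
- **Deck:** I pushed on its -y cheek with closed fingers. The push took about 2–4 N while the deck slid and rose to 19 N at the end. The last wrist picture shows the deck against the far blocks.
- **Coach and other things:** The silver coach is still standing between its guide strips. The bottles, eraser, balsa block, tape and orange look-alikes look unmoved. The pencil pouch was out of view in the last pictures, and the arm never went near it. The arm was clear of everything, about 215 mm above the bench.

**What disagreed:**
- My first grip stopped at 20.5 mm instead of 14 mm, probably on the hub under the bar. I opened, went up 10 mm and gripped again, which gave 14.0 mm.
- The wrist and top cameras differed by 2–4 mm on where the handle is. I aimed between the two, and sideways forces during the lift and turn stayed under about 5 N.
- I judged the deck's full travel by force and picture, since the deck joint itself can't be read.

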